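# Find the socket that fits the pulley nut

### The arm

A 6-joint arm with a two-finger parallel gripper is mounted at the origin on the work surface; the furniture and walls round the work are solid. World frame = base frame: x ahead of the robot, y to its left, z up, the work surface at z = 0. Lengths are in mm, angles in degrees, forces in N, time in s.
With the tool pointing down it reaches from about 325 to 900 mm from the base axis. Payload 6.1 kg.
Tool frame: the origin (TCP) lies at the very end of the fingers, on their centre line; the grasp point (between the pads) lies ctrl.grip_point_offset behind it (ctrl.grip_point_offset is the distance from the TCP to the grasp point, in mm); z points along the fingers, y is the line along which they close (so a half turn about z gives the same grasp; the last joint's range is limited). The gripper opens to 85 mm and grips with 20 to 120 N. Pads are 22 mm wide; open, the fingers measure 114 mm over their backs; the gripper's body (76 mm by 85 mm) begins 54 mm behind the grasp point. The pads swing forward as they close: fully open they stand 13 mm farther back than shut.
Start: joints at [-71.625, 12.628, 87.462, -0, 79.91, -7.225], TCP at [270.043, -563.642, 231.3] pointing down, gripper open.
Joint ranges: [-170.65, 170.65], [-52.31, 119.04], [5.05, 147.46], [-71.25, 251.25], [11.57, 151.72], [-153.62, 153.62]. Speed limits (degrees/s): [147.25, 147.25, 172.46, 180, 180, 180].

### API

Orientations are given as a 3x3 rotation matrix whose columns are the frame's x, y, z axes.
In Python, from rig import ctrl gives the robot as it stands.
- The arm moves only by the shell command python3 -m handwheel 'ROWS'. ROWS is JSON, one flat list of numbers, 7 for each row, row after row: the opening, from 0 (shut) to 1 (fully open), then the shift along the tool's x, y, z in mm, then the turn, a rotation vector about the tool's x, y, z in degrees. In form: [grip, tx, ty, tz, rx, ry, rz, grip, tx, ty, tz, rx, ry, rz, ...]. A call has 1 to 20 rows; each row is the pose to reach, as a shift and turn from the pose commanded when the call began, along the tool's axes at that moment; what a row does not reach only later rows make up. A row lasts 1/12 s, in which the tool goes at most 41.7 mm and 7.16 degrees, less where a joint would pass 70% of its speed; a pose out of reach is approached as far as the arm can. A call with a gripper value outside its range is refused whole. The fingers move at their own pace and stop on an object; the grip force is fixed at half the most. Time passes only in rows, so rows that repeat a pose let the fingers close. It gives the time, the measured TCP pose, the force, the opening and the grip force at its end, in the units of the state.
- ctrl.read_state(): the state, without advancing time (a new reading comes with each control period).
- ctrl.read_camera(name): name is "scene" or "side" or "wrist"; returns the picture (384x512x3 uint8, red, green, blue); there is no depth.
- ctrl.get_calibration(name): a dict with "vertical_fov" (degrees; the focal length in pixels is half the picture's height over the tangent of half this angle, whatever the lens; pixels are square), "cx", "cy" (the principal point, pixels), "distortion" ([k1, k2, p1, p2, k3] as OpenCV has them; the pictures are not rectified), "world_to_cam" (4x4, takes a point from world to camera coordinates); the wrist camera has in their place "T_tool_cam" (4x4, takes a point from camera to tool coordinates, whose origin is the TCP and whose axes are the flange's). Camera axes: x right, y down, z forward; pixel columns grow to the right and rows downward; lengths in mm; the calibration is good to about 2 mm. A picture is of the moment at which its call begins: read the wrist's pose just before it. get_calibration takes no time and is no camera call.
- ctrl.job_done(): hands the job in; it is judged then, once.
Trained networks look in the newest picture that a camera, given by its name, has taken for a name from the list of things; names that differ only in an ending like _2 or _b are one class to them, and where a whole thing is asked for, a point or a joint stands for the part that bears it (a point fixed in the world has none). Each returns a list of dicts, best first, with "p" (0 to 1); they miss things now and then, are a little off and sometimes report something else, mostly with a low value. They report only what shows in the picture. A call takes as long as a camera call. They do not tell look-alikes from the thing itself.
- ctrl.look_for(camera, name): "extent" ([left, top, right, bottom] in pixels, round what is visible of it).
- ctrl.place_of(camera, name): "point" ([row, column] in pixels: a listed point, or the origin of a listed thing).
The state is a dict: "time_s": time; "joint_pos": joint angles; "joint_vel": joint speeds; "tau": joint torques, N m; "position": TCP position; "ee_rot": TCP orientation; "ft_force": force on the tool from outside, world axes, zero at the start; "moment": the same for the moment, N m; "width": finger opening in mm; "grasp_force": force on a finger pad.
Only numpy, scipy, OpenCV 4.12 (cv2) and the standard library are available. Lean on these libraries where they do the work, as an engineer would, in place of code of your own. Each camera call takes 0.05 s, during which the arm holds its last target. There are 200 camera calls.

### The job

Pull open the upper drawer of the red tool chest and find out which of its three sockets fits the hex nut of the pulley shaft clamped in the three-jaw chuck (one too small stops on top of the nut, one too big drops over it but is slack), putting any that does not fit back in the drawer, standing. Push the fitting one fully down over the nut, onto the washer, and finish while still gripping it there, upright, so that the ratchet can be put on. Leave the grease pot and the red tape where they are.

Things in the scene. Friction and masses are not known exactly. Their poses are not given: they have to be found in the camera images.
- socket_drawer (a joint): How far the upper drawer of the red tool chest is pulled out, in m: 0 shut, 0.15 fully open. It slides level along its handle's -x axis, with a friction of about 1.5 N. The chest is 250 mm wide, 200 mm deep and 182 mm high and stands firm. From 0.12 on, the sockets are well clear of it.
- drawer_handle (a point): Middle of the upper drawer's bar handle: round steel bar 11 mm thick, 112 mm long, level, 36 mm clear of the drawer's front, 145 mm above the bench (37 mm below the chest's top). x axis into the chest (pull along -x), y along the bar, z up. The front panel, 12 mm thick, reaches 24 mm above the bar's centre. Moves with the drawer.
- drawer_row (a point): Moves with the drawer: centre of the floor of the middle one of three round pockets in the black insert, 92 mm above the bench. Pockets 48 mm across, 12 mm deep, at -75, 0 and +75 mm along this y axis, a socket in each, 65 mm behind the inner face of the front panel (whose top is 77 mm above the pocket floors). Axes as drawer_handle.
- socket_19_mid (a point): Centre (33 mm up) of a chrome 12-point socket for 19 mm nuts, 66 mm tall, 110 g, upright, mouth down. Mouth end 28 mm across, 32 mm long; its chamfered opening, 20.5 mm across flats, is 28 mm deep. The top 26 mm, 30 mm across, is the drive end, with a square hole. z up; the opening has a corner every 30 degrees, one along x (square to a side of the hole). Turned up to 0.35 rad at the start.
- socket_24_mid (a point): Centre (33 mm up) of a chrome 12-point socket for 24 mm nuts, 66 mm tall, 150 g, upright, mouth down. Mouth end 34 mm across, 32 mm long; its chamfered opening, 25.5 mm across flats, is 28 mm deep. The top 26 mm, 30 mm across, is the drive end, with a square hole. z up; the opening has a corner every 30 degrees, one along x (square to a side of the hole). Turned up to 0.35 rad at the start.
- socket_30_mid (a point): Centre (33 mm up) of a chrome 12-point socket for 30 mm nuts, 66 mm tall, 210 g, upright, mouth down. Mouth end 42 mm across, 32 mm long; its chamfered opening, 31.5 mm across flats, is 28 mm deep. The top 26 mm, 30 mm across, is the drive end, with a square hole. z up; the opening has a corner every 30 degrees, one along x (square to a side of the hole). Turned up to 0.35 rad at the start.
- nut_a (a point): Middle of the washer (45 mm across) under the hex nut of pulley shaft a, at the washer's top, 108 mm above the bench. Its nut is 19, 24 or 30 mm across flats (12, 15 or 18 mm high); each of the three shafts has another size, not known beforehand. The thread ends 5 mm above the nut. z up; x square to a flat, so corners lie at 30 degrees to x. Shaft and nut are fixed.
- nut_b (a point): Middle of the washer (45 mm across) under the hex nut of pulley shaft b, at the washer's top, 108 mm above the bench. Its nut is 19, 24 or 30 mm across flats (12, 15 or 18 mm high); each of the three shafts has another size, not known beforehand. The thread ends 5 mm above the nut. z up; x square to a flat, so corners lie at 30 degrees to x. Shaft and nut are fixed.
- nut_c (a point): Middle of the washer (45 mm across) under the hex nut of pulley shaft c, at the washer's top, 108 mm above the bench. Its nut is 19, 24 or 30 mm across flats (12, 15 or 18 mm high); each of the three shafts has another size, not known beforehand. The thread ends 5 mm above the nut. z up; x square to a flat, so corners lie at 30 degrees to x. Shaft and nut are fixed.
- chuck_axis (a point): On the axis of the three-jaw chuck, 80 mm above the bench, level with its jaw tops. The chuck lies on its back, 115 mm across, on a 140 mm square plate. The shaft to be worked on is the one whose nut is on this axis; its aluminium pulley, 68 mm across, lies between jaws and nut. The two other shafts stand farther back on the bench.
- grease_pot: Small grease pot with a red lid, 56 mm across, 44 mm high, standing on the bench in front of the chuck; origin under its centre. To be left alone.
- tape_red: Roll of red tape lying flat, 64 mm across, 15 mm high; origin under its centre. To be left alone.
Mind the look-alikes: they are no part of the job. Leave any green look-alike of the part that bears nut_b alone.

How it is judged:
By the outcome, as a careful person would: the job done as asked, in the order asked, and still so for the second after the job is handed in, while the arm keeps its last pose, push and grip.
It also fails if it takes over 64 s, if anything falls off the work surface, if the arm or the gripper's body presses on something with over 40 N, if the wrist force passes 120 N, or if a joint passes its speed limit or range.

## Working session

There is one attempt and no reset: what is moved stays moved. The work goes in short steps, Python scripts to look and compute and a shell command to move; the robot and the scene stay as the last step left them, time stands still between calls to the robot, and variables do not carry over. Pictures are saved under pics/ and viewed, at most 10 in all, crops included, and the job is handed in when it is done.

```bash
ls; mkdir -p pics; cat > h.py <<'E'
import numpy as np, cv2
from rig import ctrl
def K(c):
    f=192/np.tan(np.radians(c["vertical_fov"]/2)); return np.array([[f,0,c["cx"]],[0,f,c["cy"]],[0,0,1.]])
def ray(cam,rc,st=None):
    c=ctrl.get_calibration(cam)
    u=cv2.undistortPoints(np.array([[[rc[1],rc[0]]]],float),K(c),np.array(c["distortion"],float))[0,0]
    d=np.array([u[0],u[1],1.])
    if cam=="wrist":
        T=np.array(c["T_tool_cam"]); W=np.eye(4); W[:3,:3]=np.array(st["ee_rot"]); W[:3,3]=st["position"]; T=W@T
    else: T=np.linalg.inv(np.array(c["world_to_cam"]))
    return T[:3,3],T[:3,:3]@d
def atz(cam,rc,z,st=None):
    o,d=ray(cam,rc,st); return o+d*(z-o[2])/d[2]
def proj(cam,p,st=None):
    c=ctrl.get_calibration(cam)
    if cam=="wrist":
        W=np.eye(4); W[:3,:3]=np.array(st["ee_rot"]); W[:3,3]=st["position"]; M=np.linalg.inv(W@np.array(c["T_tool_cam"]))
    else: M=np.array(c["world_to_cam"])
    q,_=cv2.projectPoints(np.array([p],float),cv2.Rodrigues(M[:3,:3])[0],M[:3,3],K(c),np.array(c["distortion"],float)); return q[0,0]
E
python3 - <<'E'
from h import *
np.set_printoptions(precision=1,suppress=True)
st=ctrl.read_state(); print(st["position"],st["ee_rot"],st["ft_force"],ctrl.grip_point_offset)
ims=[]
for cam in ["scene","side","wrist"]:
    im=ctrl.read_camera(cam); ims.append(im); cv2.imwrite(f"pics/{cam}0.png",im[:,:,::-1])
    for n,z in [("drawer_handle",145),("drawer_row",92),("chuck_axis",80),("nut_a",108),("grease_pot",0),("tape_red",0),("socket_19_mid",125)]:
        for r in ctrl.place_of(cam,n)[:4]:
            if r["p"]>.2: print(cam,n,round(r["p"],2),np.array(r["point"]),atz(cam,r["point"],z,st))
cv2.imwrite("pics/a.png",np.vstack([np.hstack(ims[:2])])[:,:,::-1][:, :, :] if 0 else cv2.resize(np.vstack(ims[:2]),(800,1200))[:600,:,::-1])
E
```

```text
pics
[ 269.8 -563.1  230.2] [[ 0.9  0.4 -0. ]
 [ 0.4 -0.9  0. ]
 [ 0.  -0.  -1. ]] [-0.   0.4  0.7] 18.700000000000003
scene drawer_handle 0.67 [166.1 306. ] [ 579.4 -158.3  145. ]
scene drawer_row 0.6 [169.  282.6] [ 695.7 -149.4   92. ]
scene nut_a 0.7 [181.6 203.8] [716.4 168.2 108. ]
scene nut_a 0.65 [190.7 156.1] [733.2 327.4 108. ]
scene nut_a 0.58 [210.8 295.3] [407.3  27.7 108. ]
scene nut_a 0.53 [205.7 219. ] [546.6 202.2 108. ]
scene grease_pot 0.52 [285.1 198.3] [383.  353.2   0. ]
scene tape_red 0.6 [271.9 166.4] [473.  403.6   0. ]
side drawer_handle 0.73 [162.5 221.5] [427.5 204.9 145. ]
side drawer_handle 0.59 [264.  249.3] [ 564.6 -146.3  145. ]
side drawer_row 0.28 [186.1 262.1] [553.1 178.   92. ]
side chuck_axis 0.86 [181.  263.5] [552.9 213.3  80. ]
side nut_a 0.94 [191.6 320.8] [725.5 164.1 108. ]
side nut_a 0.85 [176.3 263.5] [553.6 204.  108. ]
side nut_a 0.77 [158.7 319.5] [715.6 310.6 108. ]
side nut_a 0.75 [218.5 206.9] [423.6  13.  108. ]
side grease_pot 0.58 [163.6 222.4] [392.1 363.8   0. ]
side tape_red 0.47 [158.4 244.9] [464.3 402.8   0. ]
```

View pics/scene0.png

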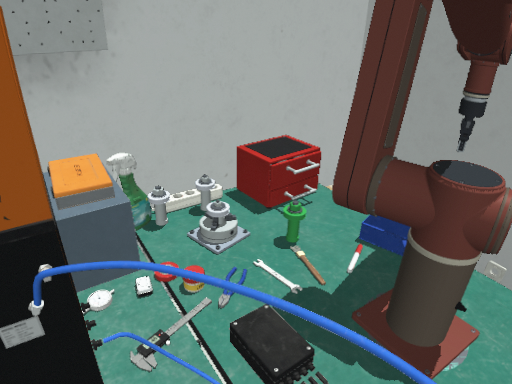

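View pics/side0.png

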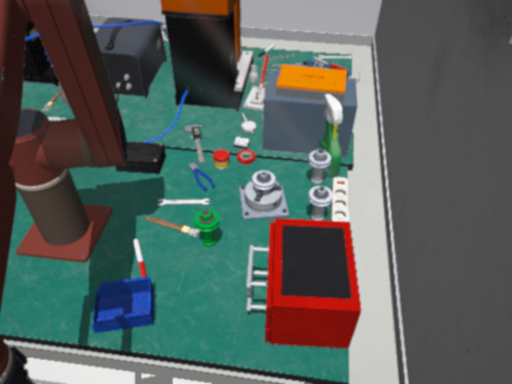

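The chest stands at about x 570–800, y −150, facing the robot. Its upper handle is at side (264,249). The chuck, with the nut on its axis, is at side (176,263), about (550,205). The green look-alike is near (415,20).

```bash
cat >> h.py <<'E'
def go(x,y,z,yaw,st=None):
    "shift/turn for a tool-down pose; yaw = world angle of tool x; z is TCP"
    st=st or ctrl.read_state(); R=np.array(st["ee_rot"])
    a=np.radians(yaw); c,s=np.cos(a),np.sin(a)
    Rt=np.array([[c,s,0],[s,-c,0],[0,0,-1.]])
    r=np.degrees(cv2.Rodrigues(R.T@Rt)[0].ravel()); t=R.T@(np.array([x,y,z])-st["position"])
    print("go",x,y,z,yaw,"->",np.round(t,1),np.round(r,1))
def yaw(st): return np.degrees(np.arctan2(st["ee_rot"][1][0],st["ee_rot"][0][0]))
E
python3 - <<'E'
from h import *
np.set_printoptions(precision=2,suppress=True)
st=ctrl.read_state(); print(yaw(st)); print(np.array(ctrl.get_calibration("wrist")["T_tool_cam"]),ctrl.get_calibration("wrist")["vertical_fov"])
go(500,-150,380,90,st); go(520,200,400,90,st)
E
```

```text
25.601610211252464
[[  -0.     -0.96   -0.26   64.83]
 [   1.     -0.      0.     -0.35]
 [  -0.     -0.26    0.96 -143.28]
 [   0.      0.      0.      1.  ]] 65.20408640783413
go 500 -150 380 90 -> [ 386.1 -273.7 -148.7] [  0.    0.  -64.4]
go 520 200 400 90 -> [ 555.4 -580.7 -168.7] [  0.    0.  -64.4]
```

```bash
python3 -m handwheel '[0.4,100,-70,-140,0,0,-20, 0.4,386,-274,-149,0,0,-64.4,0.4,386,-274,-149,0,0,-64.4,0.4,386,-274,-149,0,0,-64.4,0.4,386,-274,-149,0,0,-64.4,0.4,386,-274,-149,0,0,-64.4,0.4,386,-274,-149,0,0,-64.4,0.4,386,-274,-149,0,0,-64.4,0.4,386,-274,-149,0,0,-64.4,0.4,386,-274,-149,0,0,-64.4,0.4,386,-274,-149,0,0,-64.4,0.4,386,-274,-149,0,0,-64.4,0.4,386,-274,-149,0,0,-64.4,0.4,386,-274,-149,0,0,-64.4,0.4,386,-274,-149,0,0,-64.4]'
python3 - <<'E'
from h import *
np.set_printoptions(precision=1,suppress=True)
for cam in ["wrist","scene","side"]:
    st=ctrl.read_state(); im=ctrl.read_camera(cam); cv2.imwrite(f"pics/{cam}1.png",im[:,:,::-1])
    for n,z in [("drawer_handle",145),("drawer_row",92),("nut_a",108)]:
        for r in ctrl.place_of(cam,n)[:4]:
            if r["p"]>.2: print(cam,n,round(r["p"],2),np.array(r["point"]),atz(cam,r["point"],z,st))
print(st["position"],yaw(st),st["time_s"],st["width"])
E
```

```text
time_s: 2.45
position: [499.6, -149.8, 380.1]
ee_rot: [[-0.001, 1.0, -0.001], [1.0, 0.001, -0.001], [-0.001, -0.001, -1.0]]
ft_force: [-0.8, 0.8, -1.0]
width: 34.1
grasp_force: 0.0
wrist drawer_handle 0.64 [161.  304.1] [ 562.2 -152.4  145. ]
wrist nut_a 0.67 [ 18.7 188.9] [417.9  19.1 108. ]
scene drawer_handle 0.67 [166.7 302.7] [ 581.1 -144.7  145. ]
scene drawer_row 0.65 [168.6 283.1] [ 697.7 -153.4   92. ]
scene nut_a 0.91 [204.  220.9] [552.7 192.6 108. ]
scene nut_a 0.9 [181.9 205.8] [710.9 163.5 108. ]
scene nut_a 0.71 [209.9 296.7] [409.2  20.8 108. ]
scene nut_a 0.6 [192.7 159.2] [715.  323.8 108. ]
side drawer_handle 0.61 [263.1 249.8] [ 565.4 -143.5  145. ]
side nut_a 0.8 [217.1 208.5] [426.8  18.6 108. ]
side nut_a 0.73 [174.2 263.5] [552.3 213.2 108. ]
side nut_a 0.71 [192.9 318.1] [718.  157.6 108. ]
side nut_a 0.69 [155.2 322.6] [724.5 329.1 108. ]
[ 499.4 -150.5  380.1] 89.91116668421941 2.85 34.646930048517035
```

View pics/wrist1.png

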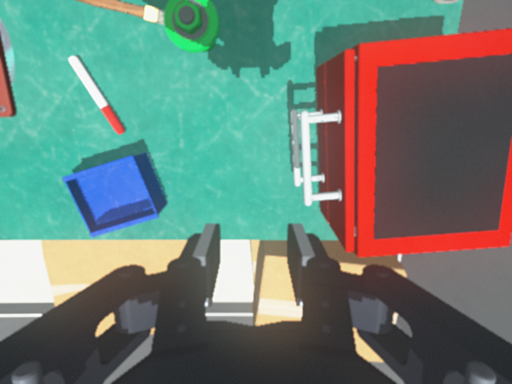

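```bash
python3 - <<'E'
from h import *
np.set_printoptions(precision=1,suppress=True)
st=ctrl.read_state()
for p in [(113,304),(203,309)]: print("bar",atz("wrist",p,145,st))
im=cv2.imread("pics/wrist1.png")
for r in range(112,206,15): # bright bar centre per row
    g=im[r,280:322].min(1).astype(int); c=np.where(g>150)[0]+280; print(r,c, atz("wrist",(r,c.mean()),145,st) if len(c) else "")
for p in [(45,358),(253,358),(29,512),(243,512)]: print("top",atz("wrist",p,182,st))
E
```

```text
bar [559.8 -93.1 145. ]
bar [ 571.4 -208.9  145. ]
112 [291 292 293 294 295 301 302 303 304 305 306 307 308 309 310 311 312 313
 314 315 316 317 318 319 320 321] [564. -92. 145.]
127 [291 292 293 294 295 296 301 302 303 304 305 306 307 308 309] [ 556.  -109.9  145. ]
142 [292 293 294 295 296 297 302 303 304 305 306 307 308 309] [ 557.3 -128.4  145. ]
157 [293 294 295 296 297 302 303 304 305 306 307 308 309 310] [ 559.7 -147.4  145. ]
172 [294 295 296 297 298 299 300 303 304 305 306 307 308 309 310] [ 560.5 -166.9  145. ]
187 [303 304 305 306 307 308 309 310 311] [ 567.7 -187.   145. ]
202 [304 305 306 307 308 309 310 311] [ 569.3 -207.6  145. ]
top [606.7 -23.9 182. ]
top [ 628.5 -262.7  182. ]
top [761.5 -10.4 182. ]
top [ 815.7 -248.8  182. ]
```

```bash
python3 - <<'E'
from h import *
go(565.5,-151,200,94.8);go(565.5,-151,127,94.8)
E
```

```text
go 565.5 -151 200 94.8 -> [ -1.   65.8 180.3] [-0.  -0.  -4.8]
go 565.5 -151 127 94.8 -> [ -1.   65.8 253.3] [-0.  -0.  -4.8]
```

```bash
python3 -m handwheel '[0.4,-1,66,180,0,0,-4.8,0.4,-1,66,180,0,0,-4.8,0.4,-1,66,180,0,0,-4.8,0.4,-1,66,180,0,0,-4.8,0.4,-1,66,180,0,0,-4.8,0.4,-1,66,180,0,0,-4.8,0.4,-1,66,210,0,0,-4.8,0.4,-1,66,240,0,0,-4.8,0.4,-1,66,253,0,0,-4.8,0.4,-1,66,253,0,0,-4.8,0,-1,66,253,0,0,-4.8,0,-1,66,253,0,0,-4.8,0,-1,66,253,0,0,-4.8,0,-1,66,253,0,0,-4.8,0,-1,66,253,0,0,-4.8,0,-1,66,253,0,0,-4.8]'
```

```text
time_s: 4.38
position: [566.4, -151.4, 129.9]
ee_rot: [[-0.084, 0.996, 0.002], [0.996, 0.084, -0.001], [-0.002, 0.002, -1.0]]
ft_force: [-4.5, 0.5, 7.4]
width: 8.9
grasp_force: 58.9
```

```bash
python3 -m handwheel '[0,0,-10,0,0,0,0,0,0,-28,0,0,0,0,0,0,-48,0,0,0,0,0,0,-70,0,0,0,0,0,0,-92,0,0,0,0,0,0,-112,0,0,0,0,0,0,-128,0,0,0,0,0,0,-138,0,0,0,0,0,0,-143,0,0,0,0,0,0,-143,0,0,0,0,0,0.4,0,-143,0,0,0,0,0.4,0,-143,0,0,0,0,0.4,0,-143,0,0,0,0,0.4,0,-143,-40,0,0,0,0.4,0,-143,-80,0,0,0,0.4,0,-143,-120,0,0,0,0.4,0,-90,-160,0,0,0,0.4,0,-60,-200,0,0,0,0.4,0,-60,-230,0,0,0,0.4,0,-60,-230,0,0,0]'
python3 - <<'E'
from h import *
np.set_printoptions(precision=1,suppress=True)
st=ctrl.read_state(); im=ctrl.read_camera("wrist"); cv2.imwrite(f"pics/wrist2.png",im[:,:,::-1])
for n,z in [("drawer_handle",145),("drawer_row",92),("socket_19_mid",125),("socket_24_mid",125),("socket_30_mid",125)]:
    for r in ctrl.place_of("wrist",n)[:3]:
        if r["p"]>.15: print(n,round(r["p"],2),np.array(r["point"]),atz("wrist",r["point"],z,st))
print(st["position"],yaw(st),st["time_s"],st["width"])
E
```

```text
drawer_handle 0.64 [251.5 253.6] [ 564.4 -151.4  145. ]
[ 566.4 -151.4  129.9] 94.80596771215109 4.3833 8.878513320616408invalid input at $: expected a multiple of 7 numbers
```

View pics/wrist2.png

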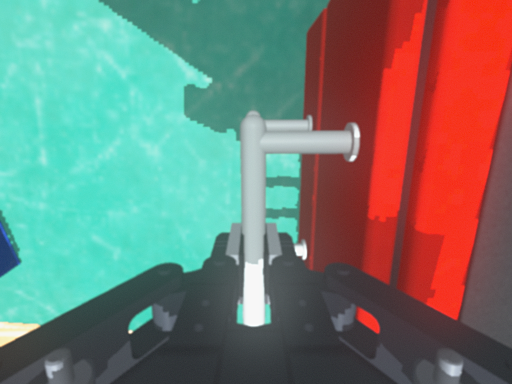

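The picture shows the pads closed around the upper bar at (254,280); the pull was refused because of a row-count typo. I'll retype it.

```bash
python3 -m handwheel '[0,0,-10,0,0,0,0, 0,0,-28,0,0,0,0, 0,0,-48,0,0,0,0, 0,0,-70,0,0,0,0, 0,0,-92,0,0,0,0, 0,0,-112,0,0,0,0, 0,0,-128,0,0,0,0, 0,0,-138,0,0,0,0, 0,0,-143,0,0,0,0, 0,0,-143,0,0,0,0, 0.4,0,-143,0,0,0,0, 0.4,0,-143,0,0,0,0, 0.4,0,-143,0,0,0,0, 0.4,0,-143,-40,0,0,0, 0.4,0,-143,-80,0,0,0, 0.4,0,-143,-120,0,0,0, 0.4,0,-100,-160,0,0,0, 0.4,0,-60,-200,0,0,0, 0.4,0,-60,-230,0,0,0, 0.4,0,-60,-230,0,0,0]'
python3 - <<'E'
from h import *
np.set_printoptions(precision=1,suppress=True)
st=ctrl.read_state(); im=ctrl.read_camera("wrist"); cv2.imwrite(f"pics/wrist3.png",im[:,:,::-1])
for n,z in [("drawer_handle",145),("drawer_row",92),("socket_19_mid",125),("socket_24_mid",125),("socket_30_mid",125)]:
    for r in ctrl.place_of("wrist",n)[:3]:
        if r["p"]>.15: print(n,round(r["p"],2),np.array(r["point"]),atz("wrist",r["point"],z,st))
print(st["position"],yaw(st),st["time_s"],st["width"])
E
```

```text
time_s: 6.35
position: [509.1, -155.8, 362.5]
ee_rot: [[-0.085, 0.996, 0.006], [0.996, 0.085, -0.002], [-0.003, 0.006, -1.0]]
ft_force: [0.7, 0.5, 0.9]
width: 34.2
grasp_force: 0.0
drawer_handle 0.95 [159.7 179.6] [ 419.1 -161.4  145. ]
drawer_row 0.67 [151.8 280.7] [ 546.2 -149.3   92. ]
socket_19_mid 0.8 [212.4 281.3] [ 552.2 -226.1  125. ]
socket_24_mid 0.8 [ 94.8 277.9] [531.7 -75.9 125. ]
socket_30_mid 0.87 [157.4 278.8] [ 540.9 -151.9  125. ]
socket_30_mid 0.29 [214.7 280.5] [ 551.5 -229.4  125. ]
[ 509.1 -155.8  362.5] 94.87344781047884 6.35 34.17169394488501
```

View pics/wrist3.png

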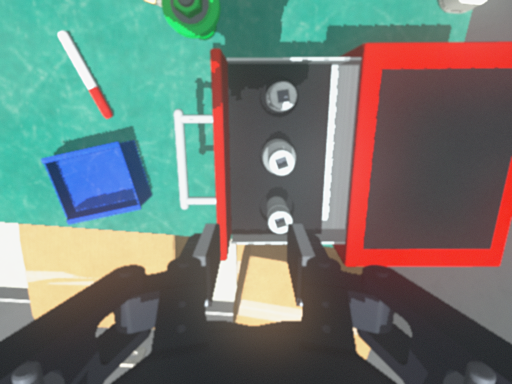

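The drawer is open. From top to bottom the picture shows the 24 socket at (280,95), the 30 at (280,158) and the 19 at (280,213). Next I look at the chuck nut.

```bash
python3 - <<'E'
from h import *
go(550,204,240,4.8)
E
```

```text
go 550 204 240 4.8 -> [354.2  75.4 115.5] [-0.2  0.1 90. ]
```

```bash
python3 -m handwheel '[0.4,354,75,0,0,0,90, 0.4,354,75,0,0,0,90,0.4,354,75,0,0,0,90,0.4,354,75,0,0,0,90,0.4,354,75,0,0,0,90,0.4,354,75,0,0,0,90,0.4,354,75,0,0,0,90,0.4,354,75,50,0,0,90,0.4,354,75,115,0,0,90,0.4,354,75,115,0,0,90,0.4,354,75,115,0,0,90,0.4,354,75,115,0,0,90,0.4,354,75,115,0,0,90,0.4,354,75,115,0,0,90,0.4,354,75,115,0,0,90]'
python3 - <<'E'
from h import *
np.set_printoptions(precision=1,suppress=True)
for k in range(2):
  st=ctrl.read_state(); im=ctrl.read_camera("wrist")
  for n,z in [("nut_a",108),("chuck_axis",80)]:
    for r in ctrl.place_of("wrist",n)[:3]:
        if r["p"]>.15: print(n,round(r["p"],2),np.array(r["point"]),atz("wrist",r["point"],z,st))
cv2.imwrite("pics/wrist4.png",im[:,:,::-1])
c=proj("wrist",[550,204,115],st); print(c)
x,y=int(c[0]),int(c[1]); cv2.imwrite("pics/nut.png",cv2.resize(im[max(0,y-90):y+90,max(0,x-100):x+100,::-1],None,fx=3.3,fy=3.3,interpolation=2))
print(st["position"],yaw(st),st["time_s"])
E
```

```text
time_s: 7.9
position: [549.6, 202.8, 240.1]
ee_rot: [[0.997, 0.082, -0.004], [0.082, -0.997, -0.001], [-0.004, 0.001, -1.0]]
ft_force: [-1.8, -0.7, -0.0]
width: 34.3
grasp_force: 0.0
nut_a 0.86 [174.2 251. ] [551.5 204.8 108. ]
nut_a 0.79 [311.5 415.4] [415.7  18.  108. ]
nut_a 0.8 [176.4 253. ] [550.4 202.7 108. ]
nut_a 0.67 [311.3 414.7] [416.8  17.8 108. ]
[251.6 178.4]
[550.5 202.8 241.5] 4.867237455361552 8.05
```

View pics/nut.png

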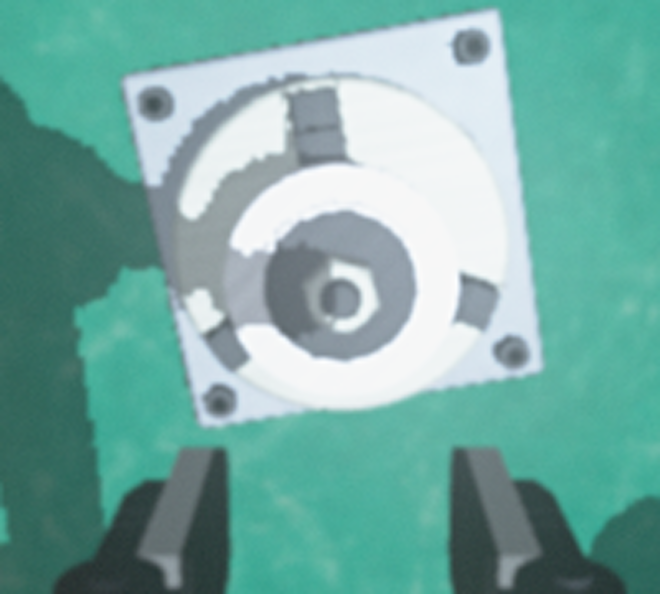

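The nut on the chuck is small: about 21–22 mm across against the 45 mm washer, so 19 mm. Its centre is near (341,296) in the crop. I'll fit its outline numerically.

```bash
cat >> h.py <<'E'
def poly(n,af,yawdeg,m=12):
    "outline of regular n-gon, flats across af, x square to a flat"
    t=np.radians(yawdeg)+np.linspace(0,2*np.pi,n*m,endpoint=False); 
    return t, (af/2)/np.cos((t-np.radians(yawdeg)+np.pi/n)%(2*np.pi/n)-np.pi/n)
def score(g,cam,st,x,y,z,n,af,yawdeg,d=1.0,circ=False):
    t,r=poly(n,af,yawdeg) if not circ else (np.linspace(0,2*np.pi,90),np.full(90,af/2))
    out=[]
    for k in (-d,d):
        P=np.stack([x+(r+k)*np.cos(t),y+(r+k)*np.sin(t),np.full(len(t),z)],1)
        c=ctrl.get_calibration(cam); W=np.eye(4); W[:3,:3]=np.array(st["ee_rot"]); W[:3,3]=st["position"]; M=np.linalg.inv(W@np.array(c["T_tool_cam"]))
        q=cv2.projectPoints(P,cv2.Rodrigues(M[:3,:3])[0],M[:3,3],K(c),np.array(c["distortion"],float))[0][:,0]
        out.append(cv2.remap(g,q[:,0].astype(np.float32)[None],q[:,1].astype(np.float32)[None],1)[0])
    return out[0]-out[1]
E
cat > nut.py <<'E'
from h import *
from scipy.optimize import differential_evolution as DE
np.set_printoptions(precision=2,suppress=True)
st=ctrl.read_state(); g=cv2.imread("pics/wrist4.png",0).astype(np.float32)
f=lambda p:-np.mean(np.abs(np.clip(score(g,"wrist",st,p[0],p[1],108,0,45,0,1.2,True),-60,60)))
r=DE(f,[(540,560),(193,213)],seed=1,maxiter=40,popsize=10); print("washer",r.x,r.fun)
for af,h in [(19,12),(24,15),(30,18)]:
    f=lambda p:-np.mean(np.clip(score(g,"wrist",st,p[0],p[1],108+h,6,af,p[2]),-20,60))
    r=DE(f,[(r.x[0]-5,r.x[0]+5),(r.x[1]-5,r.x[1]+5),(-30,30)],seed=1,maxiter=40,popsize=10); print(af,r.x,r.fun)
E
python3 nut.py
```

```text
washer [552.54 202.35] -58.87446975708008
19 [552.7  201.97 -10.74] -47.1370849609375
24 [551.7  205.34  -6.79] -18.80927276611328
30 [548.23 206.43  -2.59] -9.49545669555664
```

```bash
python3 - <<'E'
from h import *
go(550,-227,278,4.8)
E
```

```text
go 550 -227 278 4.8 -> [-37.1 428.4 -35.8] [0. 0. 0.]
```

```bash
python3 -m handwheel '[0.4,0,20,-37,0,0,0, 0.4,-37,428,-37,0,0,0,0.4,-37,428,-37,0,0,0,0.4,-37,428,-37,0,0,0,0.4,-37,428,-37,0,0,0,0.4,-37,428,-37,0,0,0,0.4,-37,428,-37,0,0,0,0.4,-37,428,-37,0,0,0,0.4,-37,428,-37,0,0,0,0.4,-37,428,-37,0,0,0,0.4,-37,428,-37,0,0,0,0.4,-37,428,-37,0,0,0,0.4,-37,428,-37,0,0,0,0.4,-37,428,-37,0,0,0,0.4,-37,428,-37,0,0,0]'
python3 - <<'E'
from h import *
from scipy.optimize import differential_evolution as DE
np.set_printoptions(precision=2,suppress=True)
st=ctrl.read_state(); im=ctrl.read_camera("wrist"); cv2.imwrite("pics/wrist5.png",im[:,:,::-1]); g=cv2.cvtColor(im,cv2.COLOR_RGB2GRAY).astype(np.float32)
for n in ("socket_19_mid","socket_24_mid","socket_30_mid"):
  for r in ctrl.place_of("wrist",n)[:3]:
    if r["p"]>.15: print(n,round(r["p"],2),np.array(r["point"]),atz("wrist",r["point"],125,st))
f=lambda p:-np.mean(np.clip(score(g,"wrist",st,p[0],p[1],158,0,30,0,1.,True),-20,60))
r=DE(f,[(535,565),(-242,-212)],seed=1,maxiter=40,popsize=10); print("top",r.x,r.fun)
for s in (12.7,9.5,19):
  f=lambda p:np.mean(np.clip(score(g,"wrist",st,p[0],p[1],158,4,s,p[2]),-60,20))
  q=DE(f,[(r.x[0]-4,r.x[0]+4),(r.x[1]-4,r.x[1]+4),(-45,45)],seed=1,maxiter=40,popsize=10); print("hole",s,q.x,q.fun)
print(st["position"],yaw(st),st["time_s"])
x,y=map(int,proj("wrist",[550,-227,158],st)); cv2.imwrite("pics/sock.png",cv2.resize(im[max(0,y-60):y+60,max(0,x-80):x+80,::-1],None,fx=4,fy=4,interpolation=2))
E
```

```text
time_s: 9.45
position: [550.2, -225.2, 279.4]
ee_rot: [[0.996, 0.085, 0.0], [0.085, -0.996, 0.0], [0.0, -0.0, -1.0]]
ft_force: [0.3, -0.1, -1.0]
width: 33.8
grasp_force: 0.0
socket_19_mid 0.79 [175.8 260.3] [ 546.59 -232.87  125.  ]
socket_19_mid 0.29 [175.6 105. ] [533.64 -75.97 125.  ]
socket_24_mid 0.8 [174.8 105.5] [534.52 -76.51 125.  ]
socket_30_mid 0.9 [174.7 177.1] [ 540.68 -148.6   125.  ]
top [ 547.62 -226.89] -55.47075653076172
hole 12.7 [ 547.04 -226.6    21.61] -46.31203079223633
hole 9.5 [ 548.23 -229.27   24.12] -34.53544235229492
hole 19 [ 548.71 -223.75   24.37] -19.6483154296875
[ 550.15 -225.16  279.36] 4.875295085602175 9.45
```

View pics/sock.png

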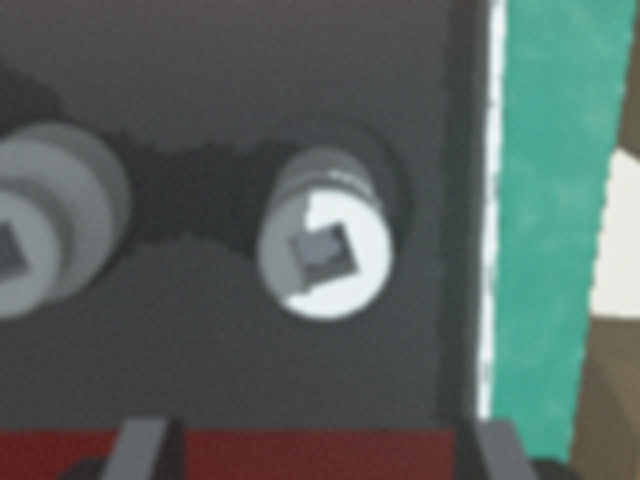

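```bash
python3 - <<'E'
from h import *
go(547.5,-226.9,190,4.8);go(547.5,-226.9,128,4.8)
E
```

```text
go 547.5 -226.9 190 4.8 -> [-3.   1.5 89.5] [ 0.  -0.   0.1]
go 547.5 -226.9 128 4.8 -> [ -3.    1.5 151.5] [ 0.  -0.   0.1]
```

```bash
python3 -m handwheel '[0.43,-3,1.5,40,0,0,0, 0.43,-3,1.5,75,0,0,0, 0.43,-3,1.5,95,0,0,0, 0.43,-3,1.5,115,0,0,0, 0.43,-3,1.5,135,0,0,0, 0.43,-3,1.5,150,0,0,0, 0.43,-3,1.5,151.5,0,0,0, 0,-3,1.5,151.5,0,0,0, 0,-3,1.5,151.5,0,0,0, 0,-3,1.5,151.5,0,0,0, 0,-3,1.5,151.5,0,0,0]'
```

```text
time_s: 10.57
position: [548.0, -228.4, 129.3]
ee_rot: [[0.996, 0.084, 0.002], [0.084, -0.996, -0.001], [0.002, 0.001, -1.0]]
ft_force: [-0.5, 0.1, -1.5]
width: 28.5
grasp_force: 59.1
```

```bash
python3 -m handwheel '[0,0,0,-15,0,0,0, 0,0,0,-45,0,0,0, 0,0,0,-85,0,0,0, 0,0,0,-120,0,0,0, 0,0,0,-130,0,0,0, 0,0,0,-130,0,0,0]'
cat > inhand.py <<'E'
from h import *
from scipy.optimize import differential_evolution as DE
np.set_printoptions(precision=2,suppress=True)
st=ctrl.read_state(); im=ctrl.read_camera("wrist"); cv2.imwrite("pics/wrist6.png",im[:,:,::-1]); g=cv2.cvtColor(im,cv2.COLOR_RGB2GRAY).astype(np.float32)
R=np.array(st["ee_rot"]);P=np.array(st["position"])
st0=dict(ee_rot=np.eye(3),position=np.zeros(3))   # tool frame
zt=-29.5
f=lambda p:-np.mean(np.clip(score(g,"wrist",st0,p[0],p[1],zt,0,30,0,1.,True),-20,60))
r=DE(f,[(-8,8),(-6,6)],seed=1,maxiter=40,popsize=10); print("top in tool",r.x,r.fun)
for s in (12.7,):
  f=lambda p:np.mean(np.clip(score(g,"wrist",st0,p[0],p[1],zt,4,s,p[2]),-60,20))
  q=DE(f,[(-8,8),(-6,6),(-45,45)],seed=1,maxiter=40,popsize=10); print("hole",s,q.x,q.fun, "world yaw",yaw(st)-q.x[2])
print(P,yaw(st),st["time_s"],st["width"])
cv2.imwrite("pics/hand.png",cv2.resize(im[180:384,100:400,::-1],None,fx=2.5,fy=2.5,interpolation=2))
E
python3 inhand.py
```

```text
time_s: 11.07
position: [549.5, -229.4, 263.7]
ee_rot: [[0.996, 0.084, 0.009], [0.084, -0.996, -0.005], [0.008, 0.006, -1.0]]
ft_force: [0.1, 0.0, -0.8]
width: 28.3
grasp_force: 59.3
top in tool [0.81 0.23] -39.768089294433594
hole 12.7 [  0.21   0.36 -17.67] -43.99306106567383 world yaw 22.471749147689003
[ 549.48 -229.42  263.69] 4.801843055921086 11.0667 28.260535173664337
```

View pics/hand.png

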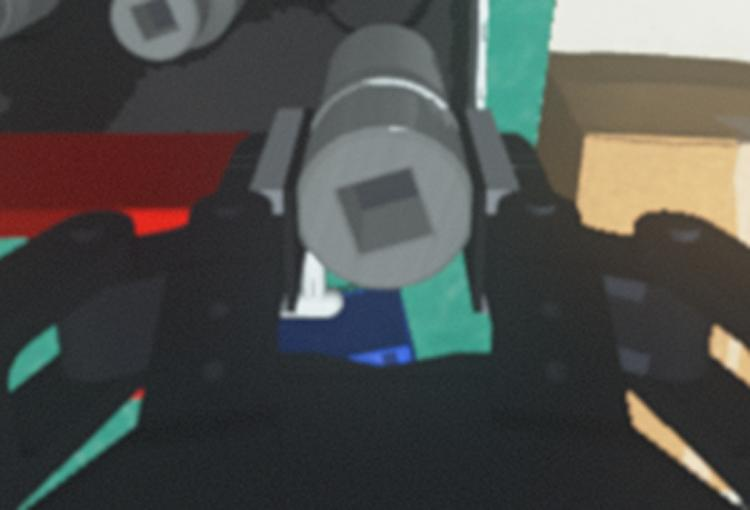

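Socket 19 is held upright, with its top at about (385,205) in the crop and square to the pads. I take it to a hover beside the nut and measure the nut again.

```bash
python3 - <<'E'
from h import *
go(502,202.5,240,1.8)
E
```

```text
go 502 202.5 240 1.8 -> [ -10.  -433.6   19. ] [ 0.1 -0.2  3. ]
```

```bash
python3 -m handwheel '[0,-10,-432,0,0,0,3, 0,-10,-432,0,0,0,3,0,-10,-432,0,0,0,3,0,-10,-432,0,0,0,3,0,-10,-432,0,0,0,3,0,-10,-432,0,0,0,3,0,-10,-432,0,0,0,3,0,-10,-432,0,0,0,3,0,-10,-432,0,0,0,3,0,-10,-432,0,0,0,3,0,-10,-432,0,0,0,3,0,-10,-432,14,0,0,3,0,-10,-432,14,0,0,3,0,-10,-432,14,0,0,3,0,-10,-432,14,0,0,3,0,-10,-432,14,0,0,3]'
cat > nut2.py <<'E'
from h import *
from scipy.optimize import differential_evolution as DE
np.set_printoptions(precision=2,suppress=True)
S=[]
for k in range(5):
  st=ctrl.read_state(); im=ctrl.read_camera("wrist"); g=cv2.cvtColor(im,cv2.COLOR_RGB2GRAY).astype(np.float32)
  f=lambda p:-np.mean(np.abs(np.clip(score(g,"wrist",st,p[0],p[1],108,0,45,0,1.2,True),-60,60)))
  w=DE(f,[(540,565),(190,215)],seed=1,maxiter=40,popsize=10)
  f=lambda p:-np.mean(np.clip(score(g,"wrist",st,p[0],p[1],120,6,19,p[2]),-20,60))
  r=DE(f,[(w.x[0]-4,w.x[0]+4),(w.x[1]-4,w.x[1]+4),(-30,30)],seed=1,maxiter=40,popsize=10)
  R=np.array(st["ee_rot"]); P=np.array(st["position"])
  print(P,yaw(st),R[2,:2],"washer",w.x,w.fun,"nut",r.x,r.fun,"nut in tool",(R.T@(np.r_[r.x[:2],120]-P)),np.array(st["ft_force"]))
cv2.imwrite("pics/wrist7.png",im[:,:,::-1]); print(st["time_s"])
E
python3 nut2.py; sed -i 's/wrist6/wrist6b/' inhand.py; python3 inhand.py
```

```text
time_s: 12.45
position: [501.1, 200.8, 243.6]
ee_rot: [[1.0, 0.03, -0.001], [0.03, -1.0, -0.0], [-0.001, 0.0, -1.0]]
ft_force: [-0.4, -0.1, 0.1]
width: 28.6
grasp_force: 59.7
[501.14 200.76 243.59] 1.7226988702236499 [-0.  0.] washer [552.01 202.19] -55.81081771850586 nut [552.09 201.95 -10.72] -58.54793167114258 nut in tool [ 51.04   0.32 123.56] [-0.45 -0.06  0.11]
[501.37 200.8  243.97] 1.7182189263575989 [0. 0.] washer [552.01 202.29] -55.33269500732422 nut [552.23 201.89  -9.95] -58.65108108520508 nut in tool [ 50.85   0.44 123.98] [-0.26 -0.49 -1.66]
[501.44 200.82 244.14] 1.7183850524359088 [ 0. -0.] washer [552.01 202.21] -55.736080169677734 nut [552.14 201.83  -9.99] -58.49129104614258 nut in tool [ 50.65   0.51 124.16] [-0.46 -0.19 -1.39]
[501.47 200.95 244.23] 1.7270998739628924 [ 0. -0.] washer [551.94 202.18] -56.414485931396484 nut [552.14 201.88 -11.7 ] -58.53880310058594 nut in tool [ 50.59   0.62 124.26] [-0.7   0.35 -1.21]
[501.44 201.05 244.25] 1.7402834252705668 [ 0. -0.] washer [551.93 202.22] -55.33537292480469 nut [552.15 201.81 -11.14] -58.60378646850586 nut in tool [ 50.61   0.8  124.29] [-0.3   0.25 -1.81]
12.65
top in tool [1.22 0.53] -37.671756744384766
hole 12.7 [  0.22   0.48 -17.71] -45.88820266723633 world yaw 19.455096709243726
[501.38 201.14 244.21] 1.749126862469473 12.7 28.468260671194983
```

```bash
python3 -m handwheel '[0,30,0,0,0,0,0, 0,50.3,0.25,0,0,0,0, 0,50.3,0.25,20,0,0,0, 0,50.3,0.25,45,0,0,0, 0,50.3,0.25,65,0,0,0, 0,50.3,0.25,76,0,0,0, 0,50.3,0.25,80,0,0,0, 0,50.3,0.25,80,0,0,0, 0,50.3,0.25,80,0,0,0, 0,50.3,0.25,82,0,0,0, 0,50.3,0.25,84,0,0,0, 0,50.3,0.25,86,0,0,0, 0,50.3,0.25,88,0,0,0, 0,50.3,0.25,90,0,0,0, 0,50.3,0.25,90,0,0,0]'
```

```text
time_s: 14.0
position: [551.0, 202.8, 153.3]
ee_rot: [[1.0, 0.031, -0.001], [0.031, -1.0, -0.0], [-0.001, 0.0, -1.0]]
ft_force: [-0.2, 0.6, -1.4]
width: 28.5
grasp_force: 59.7
```

```bash
python3 -m handwheel '[0,0,0,2,0,0,0, 0,0,0,4,0,0,0, 0,0,0,6,0,0,0, 0,0,0,7,0,0,0, 0,0,0,8,0,0,0, 0,0,0,8,0,0,0]'
```

```text
time_s: 14.5
position: [551.1, 202.8, 145.4]
ee_rot: [[1.0, 0.031, -0.001], [0.031, -1.0, -0.0], [-0.001, 0.0, -1.0]]
ft_force: [-0.7, -0.4, -1.7]
width: 28.4
grasp_force: 59.7
```

```bash
python3 -m handwheel '[0,0,0,1,0,0,0, 0,0,0,2,0,0,0, 0,0,0,3,0,0,0, 0,0,0,3,0,0,0]'
```

```text
time_s: 14.83
position: [551.2, 202.8, 142.6]
ee_rot: [[1.0, 0.031, -0.0], [0.031, -1.0, -0.0], [-0.0, 0.0, -1.0]]
ft_force: [-1.0, -0.0, -0.5]
width: 28.3
grasp_force: 59.7
```

```bash
python3 -m handwheel '[0,0,0,1,0,0,0, 0,0,0,2,0,0,0, 0,0,0,2,0,0,0]'
sed -i 's/wrist6b/wrist6c/' inhand.py; python3 inhand.py
python3 - <<'E'
from h import *
a=ctrl.read_camera("wrist"); b=ctrl.read_camera("side")
b=cv2.resize(b[130:230,200:320],(480,400),interpolation=2); a=cv2.resize(a[130:384,130:382],(397,400))
cv2.imwrite("pics/chk.png",np.hstack([a[:,:315],b])[:,:,::-1])
E
```

```text
time_s: 15.08
position: [551.4, 202.9, 142.1]
ee_rot: [[1.0, 0.031, 0.0], [0.031, -1.0, -0.0], [0.0, 0.0, -1.0]]
ft_force: [-5.0, -2.7, 7.7]
width: 28.7
grasp_force: 60.7
top in tool [1.24 0.68] -40.17176818847656
hole 12.7 [  0.18   0.45 -16.88] -44.85890579223633 world yaw 18.682631729296528
[551.38 202.88 142.06] 1.8037386751844904 15.0833 28.652211265179336
```

View pics/chk.png

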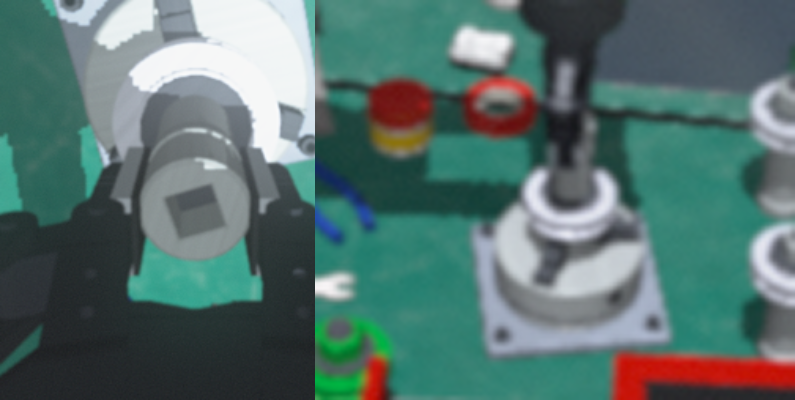

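The wrist and side views show the mouth down on the washer around the nut, upright, at the height expected for seating. The push force is starting to rise. I press a little more to confirm.

```bash
python3 -m handwheel '[0,0,0,0.7,0,0,0, 0,0,0,1.4,0,0,0, 0,0,0,1.4,0,0,0, 0,0,0,1.4,0,0,0, 0,0,0,1.4,0,0,0]'; python3 -c "
from h import *
print(ctrl.read_state()['moment'])
for k in range(3):
  ctrl.read_camera('side'); s=ctrl.read_state(); print(s['position'],s['ft_force'])"
```

```text
time_s: 15.65
position: [551.6, 202.9, 142.0]
ee_rot: [[1.0, 0.032, 0.001], [0.032, -1.0, -0.0], [0.001, 0.0, -1.0]]
ft_force: [-9.8, -2.9, 14.2]
width: 28.6
grasp_force: 61.4
[-0.58470454  1.59215258  0.00683856]
[551.57363225 202.91384264 142.010118  ] [-8.64759457 -2.70638822 15.13404239]
[551.56208309 202.89874119 141.98657131] [-8.79200825 -1.92266243 14.25606793]
[551.5602792  202.89328512 141.97872078] [-8.64978959 -2.15360951 15.62683684]
```

```bash
python3 -m handwheel '[0,-0.7,0,0,0,0,1, 0,-0.7,0.2,0.3,0,0,-1, 0,-0.7,0.2,0.5,0,0,0, 0,-0.7,0.2,0.5,0,0,0, 0,-0.7,0.2,0.5,0,0,0, 0,-0.7,0.2,0.5,0,0,0]'; python3 -c "
from h import *
for k in range(3):
  ctrl.read_camera('side'); s=ctrl.read_state(); print(s['position'],s['ft_force'],s['moment'])"
```

```text
time_s: 16.3
position: [551.5, 202.9, 142.0]
ee_rot: [[0.999, 0.032, 0.002], [0.032, -0.999, 0.0], [0.002, -0.0, -1.0]]
ft_force: [-6.9, -1.7, 15.7]
width: 28.4
grasp_force: 61.4
[551.48202142 202.88378176 141.98443507] [-7.4907956  -1.95971573 14.85738234] [-0.35856904  1.38144532  0.07272024]
[551.44772408 202.90127867 141.94771273] [-7.99428956 -1.79078995 15.82824016] [-0.4246057   1.43722103  0.05548888]
[551.50001655 202.90606881 142.00112972] [-6.61254579 -3.21016737 14.88974408] [-0.38906134  1.34577529  0.07552377]
```

```bash
python3 -c "
from rig import ctrl
print(ctrl.job_done())"
```

```text
the job is handed in; nothing more can be done
None
```

The upper drawer is open and the 19 mm socket is pushed over the chuck nut to a hard stop, still gripped upright with about 15 N of push. I picked the 19 mm socket by measuring the nut in the wrist camera, so the other two were never tried and still stand in the drawer. The stop came about 2 mm lower than I calculated, which I took to be the washer, and the job was handed in at about 16.5 s.

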